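# Sweep scored chestnuts from the board into its tray

### The job

Four chestnuts lie scored on the chopping board: sweep them all along the board with your fingertips, over the edge of the opening at its left end, so that they drop into the steel tray below. Only push them, never pick them up, and leave the blue salt pot and the knife where they are on the board, and everything else on the counter undisturbed.

Things in the scene. Friction and masses are not known exactly. Their poses are not given: they have to be found in the camera images.
- board: light wooden chopping board with darker rim, 260 x 435 mm, fixed. Origin on the counter; x across the board (away from the robot), y along it towards the opening at its left end. Cutting surface 80 mm above the counter, y -217 to +85 mm, x -112 to +112 mm; a rim 8 mm high, 18 mm wide runs round the board. Opening: y 85 to 172 mm, x -106 to +106 mm
- opening_edge (a point): middle of the straight edge where the cutting surface ends and the opening begins, at surface height; axes as the board's. No rim or step along this edge; the opening lies on its +y side and is 87 mm long, 212 mm wide
- tray_in (a point): middle of the inner floor of the steel tray under the opening, 69 mm below the cutting surface; axes as the board's. The tray is 212 mm wide (x), 112 mm long (y), its walls 41 mm high; fixed in the board
- chestnut1: a scored chestnut: dark brown flat-bottomed dome with a pale cross on top, 31 mm across, 24 mm high, about 15 g, loose on the board. Origin at its centre, 12 mm above its flat side. Slides when pushed and may tip over or roll a little
- chestnut2: a scored chestnut: dark brown flat-bottomed dome with a pale cross on top, 31 mm across, 24 mm high, about 15 g, loose on the board. Origin at its centre, 12 mm above its flat side. Slides when pushed and may tip over or roll a little
- chestnut3: a scored chestnut: dark brown flat-bottomed dome with a pale cross on top, 31 mm across, 24 mm high, about 15 g, loose on the board. Origin at its centre, 12 mm above its flat side. Slides when pushed and may tip over or roll a little
- chestnut4: a scored chestnut: dark brown flat-bottomed dome with a pale cross on top, 31 mm across, 24 mm high, about 15 g, loose on the board. Origin at its centre, 12 mm above its flat side. Slides when pushed and may tip over or roll a little
- salt_pot: small blue ceramic salt pot standing on the board among the chestnuts, 52 mm across, 42 mm high, 130 g, loose; origin in the middle of its underside
- knife: paring knife with a black handle lying across the board at its closed end (about y -203 mm of the board), about 190 mm long along its x (blade to +x), 20 mm wide, 14 mm high, loose; origin under the handle, 10 mm from the blade
- saucer: white saucer on the counter to the right of the board, 140 mm across, 18 mm high, loose; origin under its middle
- teacup: white teacup standing on the saucer, 82 mm across, 56 mm high, with a handle, loose; origin under its middle
- honey_jar: dark brown stoneware jar on the counter at the right, 88 mm across, 78 mm high, loose; origin under its middle
- oil: green glass oil bottle on the counter at the left, 64 mm across, 210 mm high, loose; origin under its middle

How it is judged:
By the outcome, as a careful person would: the job done as asked, in the order asked, and still so for the second after the job is handed in, with the robot touching nothing.
It also fails if it takes over 58 s, if anything falls off the work surface, if the arm or the gripper's body presses on something with over 40 N, if the wrist force passes 120 N, or if a joint passes its speed limit or range.

### The arm

A 6-joint arm with a two-finger parallel gripper is mounted at the origin on the work surface. World frame = base frame: x ahead of the robot, y to its left, z up, the work surface at z = 0. Lengths are in m, angles in rad, forces in N, time in s.
With the tool pointing down it reaches from about 0.25 to 0.85 m from the base axis. Payload 12.5 kg.
Tool frame: the origin (TCP) lies midway between the tips of the shut fingers; the grasp point (between the pads) lies 19 mm behind it; z points along the fingers, y is the line along which they close (so a half turn about z gives the same grasp; the last joint's range is limited). The gripper opens to 93 mm and grips with 3 to 60 N. Pads are 15 mm wide; open, the fingers measure 128 mm over their backs; the gripper's body (75 mm by 188 mm) begins 65 mm behind the grasp point.
Start: joints at [-1.399, 0.351, 1.652, -0, 1.139, -0.085], TCP at [0.14, -0.532, 0.219] pointing down, gripper open.
Joint ranges: [-2.75, 2.75], [-0.79, 2.1], [0.01, 2.65], [-1.57, 4.71], [0.07, 3.14], [-2.87, 2.87]. Speed limits (rad/s): [2.22, 2.22, 2.79, 3.14, 3.14, 3.14].

### API

Orientations are given as a unit quaternion [x, y, z, w].
In Python, from workcell import ctrl gives the robot as it stands.
- The arm moves only by the tool step_arm, never from a script. Its argument "deltas" is a list of rows, each an object with "offset": the shift along the tool's x, y, z scaled (see below), a list of three; "yaw": the turn about the tool's z scaled (see below); "jaw": the opening, from 0 (shut) to 1 (fully open). A call has exactly 5 rows; each row is the pose to reach, as a shift and turn from the pose commanded when the call began, along the tool's axes at that moment, turning the shorter way round; what a row does not reach only later rows make up. The controller multiplies each number of a shift by 0.5 m and each number of a turn by 180 degrees. A row lasts 1/8 s, in which the tool goes at most 62.5 mm and 10.7 degrees, less where a joint would pass 70% of its speed; a pose out of reach is approached as far as the arm can. A call with a number of a shift or a turn outside -1 to 1 is refused whole. A call with a gripper value outside its range is refused whole. The fingers move at their own pace and stop on an object; the grip force is fixed at half the most. Time passes only in rows, so rows that repeat a pose let the fingers close, or fill a call up. It gives the time, the measured TCP pose, the force, the opening and the grip force at its end, in the units of the state.
- ctrl.sense(): the state, without advancing time (a new reading comes with each control period).
- ctrl.get_image(name): name is "scene" or "side" or "wrist"; returns the picture (480x640x3 uint8, red, green, blue); there is no depth.
- ctrl.calibration(name): a dict with "K" (3x3 intrinsics, pixels), "camera_from_world" (4x4, takes a point from world to camera coordinates); the wrist camera has in their place "tool_from_camera" (4x4, takes a point from camera to tool coordinates, whose origin is the TCP and whose axes are the flange's). Camera axes: x right, y down, z forward; pixel columns grow to the right and rows downward; lengths in m; the calibration is good to about 2 mm. The wrist camera is an equidistant fisheye: a pixel r from the principal point sees the ray r / f radians off the axis. A picture is of the moment at which its call begins: read the wrist's pose just before it. calibration takes no time and is no camera call.
- ctrl.sign_off(): hands the job in; it is judged then, once.
The state is a dict: "time_s": time; "q": joint angles; "joint_vel": joint speeds; "effort": joint torques, N m; "eef_pos": TCP position; "orientation": TCP orientation; "wrist_force": force on the tool from outside, world axes, zero at the start; "torque": the same for the moment, N m; "finger_gap": opening from 0.0 (shut) to 1.0 (fully open); "gripper_force": force on a finger pad.
Only numpy, scipy, OpenCV 4.12 (cv2) and the standard library are available. Lean on these libraries where they do the work, as an engineer would, in place of code of your own. Each camera call takes 0.05 s, during which the arm holds its last target. There are 200 camera calls.

## Working session

There is one attempt and no reset: what is moved stays moved. The work goes in short steps, Python scripts to look and compute and a tool call to move; the robot and the scene stay as the last step left them, time stands still between calls to the robot, and variables do not carry over. Pictures are saved under pics/ and viewed, at most 10 in all, crops included, and the job is handed in when it is done.

Besides the shell and the picture viewer there is one more tool, called after "Call:" as name(argument=value, ...) on one line, values as JSON. step_arm: Moves the arm, as the interface text tells. Shifts and turns lie within -1 to 1; 1 stands for 0.5 m of shift or 180 degrees of turn. Its arguments: {"type":"object","properties":{"deltas":{"type":"array"}},"required":["deltas"]}

```bash
mkdir -p pics; python3 - <<'E'
from workcell import ctrl
import cv2,numpy as np
np.set_printoptions(precision=4,suppress=True)
for n in ("scene","side"):
    im=ctrl.get_image(n); cv2.imwrite(f"pics/{n}0.png",im[:,:,::-1])
    c=ctrl.calibration(n); print(n,c["K"],c["camera_from_world"])
s=ctrl.sense(); print(s["eef_pos"],s["orientation"],s["time_s"])
E
```

```text
scene [[558.964    0.     308.9633]
 [  0.     558.964  240.6505]
 [  0.       0.       1.    ]] [[ 0.4041  0.9147 -0.005  -0.1785]
 [ 0.624  -0.2797 -0.7297 -0.2742]
 [-0.6688  0.2917 -0.6838  1.8802]
 [ 0.      0.      0.      1.    ]]
side [[579.8544   0.     321.3777]
 [  0.     579.8544 237.3407]
 [  0.       0.       1.    ]] [[-0.9382 -0.3458  0.0103  0.4581]
 [-0.2475  0.6501 -0.7184  0.1875]
 [ 0.2417 -0.6766 -0.6956  1.5699]
 [ 0.      0.      0.      1.    ]]
[ 0.1397 -0.5317  0.2182] [ 0.9918  0.1281 -0.     -0.0005] 0.1
```

View pics/scene0.png

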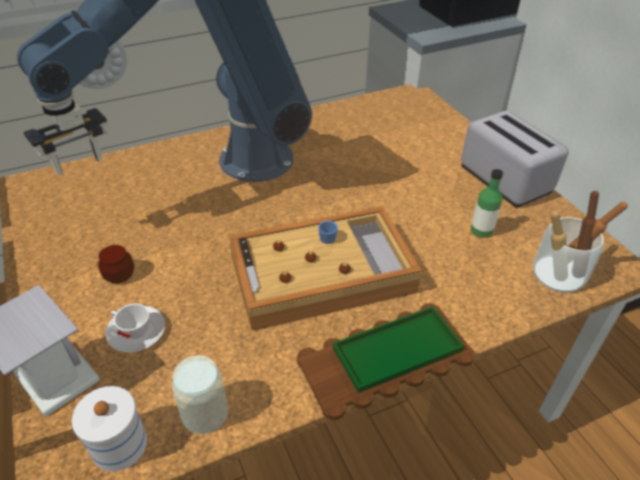

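View pics/side0.png

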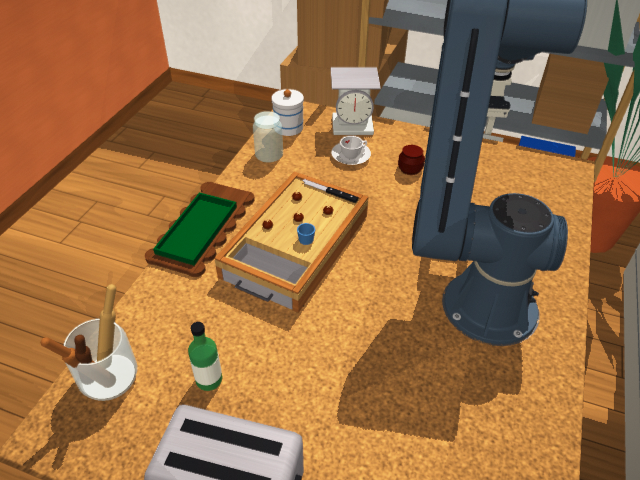

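The scene view shows the board at about (325,262) with chestnuts near (278,245), (310,257), (285,277) and (345,268), and the pot at (328,232). The side view shows the same layout. I'll enlarge both to read the pixels.

```bash
python3 - <<'E'
import cv2
a=cv2.imread("pics/scene0.png")[200:330,225:425]; b=cv2.imread("pics/side0.png")[170:310,210:375]
cv2.imwrite("pics/sc.png",cv2.resize(a,None,fx=4,fy=4,interpolation=cv2.INTER_CUBIC))
cv2.imwrite("pics/sd.png",cv2.resize(b,None,fx=4,fy=4,interpolation=cv2.INTER_CUBIC))
E
```

```text
(no output)
```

View pics/sc.png

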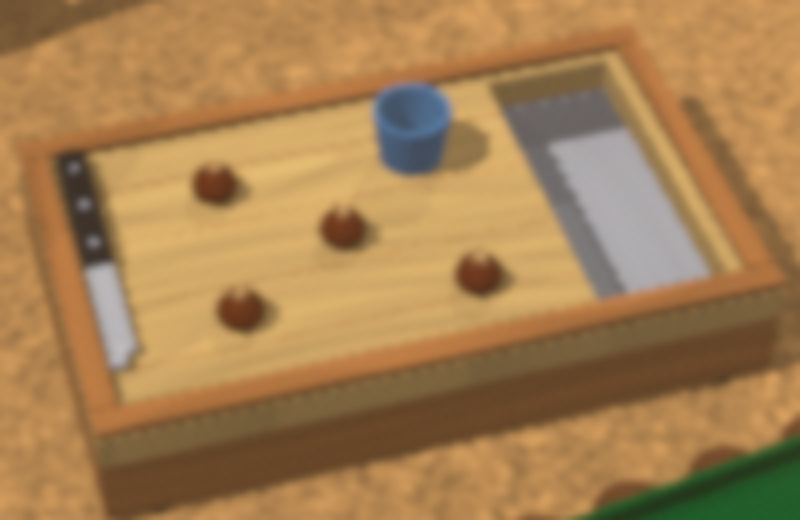

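View pics/sd.png

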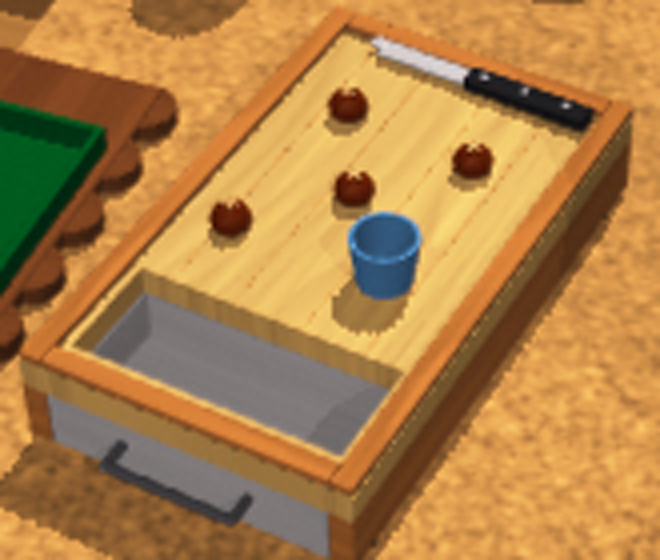

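Scene crop:
- Rim corners: (22,150), (630,35), (785,285), (100,425).
- Chestnuts: (214,186), (343,229), (241,310), (479,274).
- Pot mouth: (412,108).

Side crop:
- Rim corners, in the same order: (630,110), (345,490), (25,360), (345,15).
- Chestnuts: (472,160), (354,188), (347,105), (230,217).
- Pot mouth: (385,237).

```bash
cat >h.py <<'E'
from workcell import ctrl
import cv2,numpy as np
np.set_printoptions(precision=4,suppress=True)
def tri(ps,pd):
    P=[ctrl.calibration(n)["K"]@np.array(ctrl.calibration(n)["camera_from_world"])[:3] for n in ("scene","side")]
    X=cv2.triangulatePoints(*P,np.array(ps,float).T,np.array(pd,float).T); return (X[:3]/X[3]).T
def onplane(n,p,z):
    c=ctrl.calibration(n);T=np.array(c["camera_from_world"]);R,t=T[:3,:3],T[:3,3]
    o=-R.T@t; d=(R.T@np.linalg.inv(c["K"])@np.c_[np.array(p,float),np.ones(len(p))].T).T
    return o+d*((z-o[2])/d[:,2])[:,None]
E
python3 - <<'E'
from h import *
f=lambda p,o:(np.array(p,float)+.5)/4-.5+o
S=f([(22,150),(630,35),(785,285),(100,425),(214,186),(343,229),(241,310),(479,274),(412,108)],(225,200))
D=f([(630,110),(345,490),(25,360),(345,15),(472,160),(354,188),(347,105),(230,217),(385,237)],(210,170))
X=tri(S,D);print(X)
for n,p in (("scene",S),("side",D)): print(np.r_[onplane(n,p[:4],.088),onplane(n,p[4:8],.092),onplane(n,p[8:],.122)])
# board frame from plane corners averaged
C=(onplane("scene",S[:4],.088)+onplane("side",D[:4],.088))[:,:2]/2
m=np.array([[-.13,-.2175],[-.13,.2175],[.13,.2175],[.13,-.2175]])
c=C.mean(0);U,_,Vt=np.linalg.svd((C-c).T@m);R=U@Vt
print("board",c,np.degrees(np.arctan2(R[1,0],R[0,0])),"res",C-(m@R.T+c))
Q=np.r_[(onplane("scene",S[4:8],.092)+onplane("side",D[4:8],.092))/2,(onplane("scene",S[8:],.122)+onplane("side",D[8:],.122))/2]
print("in board",(Q[:,:2]-c)@R); 
E
```

```text
[[ 0.4234 -0.2202  0.0848]
 [ 0.4839  0.2046  0.0833]
 [ 0.7316  0.1739  0.0815]
 [ 0.6689 -0.2516  0.0853]
 [ 0.5137 -0.1187  0.0902]
 [ 0.5836 -0.0589  0.0902]
 [ 0.623  -0.1439  0.0908]
 [ 0.6547  0.0017  0.0907]
 [ 0.5306  0.0137  0.1229]]
[[ 0.4287 -0.2203  0.088 ]
 [ 0.489   0.2016  0.088 ]
 [ 0.738   0.1708  0.088 ]
 [ 0.672  -0.2518  0.088 ]
 [ 0.5161 -0.1191  0.092 ]
 [ 0.5859 -0.0593  0.092 ]
 [ 0.6243 -0.1442  0.092 ]
 [ 0.6561  0.0013  0.092 ]
 [ 0.5303  0.0143  0.122 ]]
[[ 0.4218 -0.2182  0.088 ]
 [ 0.4821  0.2081  0.088 ]
 [ 0.7269  0.178   0.088 ]
 [ 0.6672 -0.2492  0.088 ]
 [ 0.5128 -0.1172  0.092 ]
 [ 0.5825 -0.0577  0.092 ]
 [ 0.6224 -0.1427  0.092 ]
 [ 0.654   0.0028  0.092 ]
 [ 0.5307  0.0124  0.122 ]]
board [ 0.5782 -0.0226] -7.975146653999523 res [[ 0.0059  0.0007]
 [ 0.0059 -0.006 ]
 [-0.0047 -0.0003]
 [-0.0072  0.0056]]
in board [[-0.0499 -0.1034]
 [ 0.0109 -0.0347]
 [ 0.0615 -0.1133]
 [ 0.0727  0.0351]
 [-0.0522  0.029 ]]
```

```bash
cat >>h.py <<'E'
from scipy.spatial.transform import Rotation as Ro
C0=np.array([.5782,-.0226]);TH=np.radians(-7.98)
RB=np.array([[np.cos(TH),-np.sin(TH)],[np.sin(TH),np.cos(TH)]])
def rows(T,frm=None):
    """T: (bx,by mm, z mm, deg clockwise of board y). prints scaled rows from frm (same form) or measured pose"""
    if frm is None:
        s=ctrl.sense(); p=np.array(s["eef_pos"]);tx=Ro.from_quat(s["orientation"]).as_matrix()[:,0]
        h=np.degrees(np.arctan2(tx[1],tx[0])); b=(p[:2]-C0)@RB*1e3
        print("now",b,p[2]*1e3,"ang",82.02-h,"t",s["time_s"],"F",s["wrist_force"],"q6",s["q"][5])
    else: p=np.r_[C0+RB@np.array(frm[:2])/1e3,frm[2]/1e3];h=82.02-frm[3]
    a=np.radians(h);M=np.array([[np.cos(a),np.sin(a),0],[np.sin(a),-np.cos(a),0],[0,0,-1]])
    for t in T:
        w=np.r_[C0+RB@np.array(t[:2])/1e3,t[2]/1e3]
        print(t,w,"->",M.T@(w-p)/.5,"yaw",(t[3]-(82.02-h))/180)
E
python3 -c "
from h import *
rows([(73,-20,180,0),(73,-20,85,0)])"
```

```text
now [-363.62   -565.0291] 218.19437622334837 ang 67.30570778042828 t 0.1 F [-0.5754  0.1412  0.0716] q6 -0.0846331402545362
(73, -20, 180, 0) [ 0.6477 -0.0525  0.18  ] -> [ 1.2262 -0.6688  0.0764] yaw -0.3739205987801571
(73, -20, 85, 0) [ 0.6477 -0.0525  0.085 ] -> [ 1.2262 -0.6688  0.2664] yaw -0.3739205987801571
```

Call:
step_arm(deltas=[{"offset": [0.1, -0.05, 0], "yaw": -0.04, "jaw": 0.17}, {"offset": [0.2, -0.11, 0], "yaw": -0.08, "jaw": 0.17}, {"offset": [0.3, -0.16, 0], "yaw": -0.12, "jaw": 0.17}, {"offset": [0.4, -0.22, 0], "yaw": -0.16, "jaw": 0.17}, {"offset": [0.5, -0.27, 0], "yaw": -0.2, "jaw": 0.17}])

```text
time_s: 0.72
eef_pos: [0.3482, -0.3362, 0.2186]
orientation: [0.903, 0.43, -0.0, -0.0]
wrist_force: [1.3, -0.3, 0.4]
finger_gap: 0.515
gripper_force: 0.0
```

```bash
python3 -c "
from h import *
rows([(73,-20,180,0),(73,-20,85,0)])"
```

```text
now [-184.2332 -342.5386] 218.55393774872985 ang 31.074599600917168 t 0.725 F [ 1.3437 -0.279   0.418 ] q6 -0.1825379101295494
(73, -20, 180, 0) [ 0.6477 -0.0525  0.18  ] -> [0.818  0.1077 0.0771] yaw -0.17263666444953982
(73, -20, 85, 0) [ 0.6477 -0.0525  0.085 ] -> [0.818  0.1077 0.2671] yaw -0.17263666444953982
```

Call:
step_arm(deltas=[{"offset": [0.11, 0.015, 0.0], "yaw": -0.04, "jaw": 0.17}, {"offset": [0.22, 0.03, 0.0], "yaw": -0.08, "jaw": 0.17}, {"offset": [0.33, 0.045, 0], "yaw": -0.12, "jaw": 0.17}, {"offset": [0.44, 0.06, 0], "yaw": -0.16, "jaw": 0.17}, {"offset": [0.55, 0.07, 0], "yaw": -0.173, "jaw": 0.17}])

```text
time_s: 1.35
eef_pos: [0.5495, -0.1457, 0.2184]
orientation: [0.755, 0.656, -0.0, -0.0]
wrist_force: [0.3, -0.5, 0.1]
finger_gap: 0.17
gripper_force: 0.0
```

```bash
python3 -c "
from h import *
rows([(73,-20,150,0),(73,-20,85,0)])"
```

```text
now [ -11.3201 -125.8589] 218.38650210586408 ang 0.012742526466396953 t 1.35 F [ 0.3161 -0.5265  0.1277] q6 -0.20143706605592965
(73, -20, 150, 0) [ 0.6477 -0.0525  0.15  ] -> [0.2118 0.1686 0.1368] yaw -7.07918137022053e-05
(73, -20, 85, 0) [ 0.6477 -0.0525  0.085 ] -> [0.2118 0.1686 0.2668] yaw -7.07918137022053e-05
```

Call:
step_arm(deltas=[{"offset": [0.07, 0.055, 0.04], "yaw": 0, "jaw": 0.17}, {"offset": [0.14, 0.11, 0.08], "yaw": 0, "jaw": 0.17}, {"offset": [0.21, 0.168, 0.13], "yaw": 0, "jaw": 0.17}, {"offset": [0.212, 0.168, 0.2], "yaw": 0, "jaw": 0.17}, {"offset": [0.212, 0.168, 0.22], "yaw": 0, "jaw": 0.17}])

```text
time_s: 1.98
eef_pos: [0.6454, -0.0536, 0.1061]
orientation: [0.755, 0.655, -0.001, -0.002]
wrist_force: [-1.5, 0.7, -0.0]
finger_gap: 0.167
gripper_force: 0.0
```

```bash
python3 - <<'E'
from h import *
rows([(73,-20,85,0)])
im=ctrl.get_image("scene")[180:330,205:435,::-1]; w=ctrl.get_image("wrist")[:,:,::-1]
im=cv2.resize(im,(800,522),interpolation=cv2.INTER_CUBIC)
cv2.imwrite("pics/s1.png",im); cv2.imwrite("pics/w1.png",w)
c=ctrl.calibration("wrist");print(c)
E
```

```text
now [ 70.8254 -21.4157] 106.1207456187941 ang 0.13057772370413545 t 1.975 F [-1.47    0.6788 -0.0255] q6 -0.013172792332834405
(73, -20, 85, 0) [ 0.6477 -0.0525  0.085 ] -> [0.0028 0.0043 0.0422] yaw -0.000725431798356308
{'K': array([[371.6483,   0.    , 320.9323],
       [  0.    , 371.6483, 243.2352],
       [  0.    ,   0.    ,   1.    ]]), 'tool_from_camera': array([[-0.0005, -0.9676, -0.2523,  0.069 ],
       [ 1.    , -0.0006,  0.0006, -0.0014],
       [-0.0007, -0.2523,  0.9676, -0.1658],
       [ 0.    ,  0.    ,  0.    ,  1.    ]])}
```

View pics/w1.png

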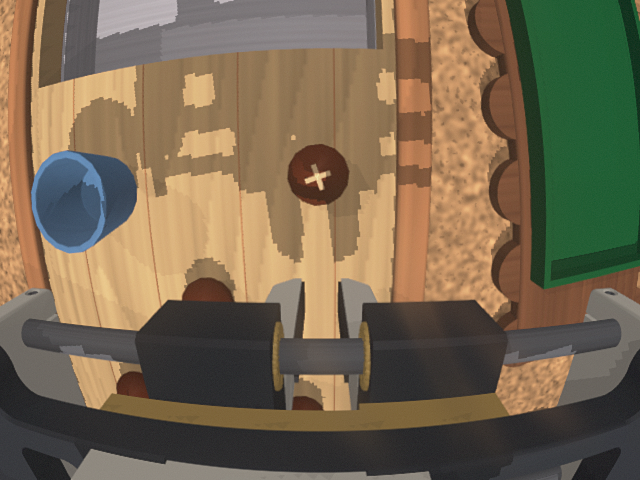

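The wrist view shows chestnut 4 at (318,175), centred ahead of the finger gap at about column 320, and the opening edge near row 50. I'll descend and push.

Call:
step_arm(deltas=[{"offset": [0.0, 0.003, 0.02], "yaw": 0, "jaw": 0.17}, {"offset": [0.0, 0.003, 0.042], "yaw": 0, "jaw": 0.17}, {"offset": [0.03, 0.003, 0.042], "yaw": 0, "jaw": 0.17}, {"offset": [0.06, 0.003, 0.042], "yaw": 0, "jaw": 0.17}, {"offset": [0.09, 0.003, 0.042], "yaw": 0, "jaw": 0.17}])

```text
time_s: 2.7
eef_pos: [0.6548, -0.0084, 0.088]
orientation: [0.755, 0.655, 0.0, 0.0]
wrist_force: [-0.7, -0.1, 0.3]
finger_gap: 0.173
gripper_force: 0.0
```

```bash
python3 - <<'E'
from h import *
rows([(73,100,85,0)])
E
```

```text
now [73.9071 24.7438] 88.04728842067993 ang 0.13419343788912386 t 2.7 F [-0.6519 -0.1374  0.3287] q6 0.05774449368080199
(73, 100, 85, 0) [0.6644 0.0663 0.085 ] -> [ 0.1505 -0.0022  0.0061] yaw -0.0007455190993840215
```

Call:
step_arm(deltas=[{"offset": [0.035, 0, 0.003], "yaw": 0, "jaw": 0.17}, {"offset": [0.07, 0, 0.003], "yaw": 0, "jaw": 0.17}, {"offset": [0.105, 0, 0.003], "yaw": 0, "jaw": 0.17}, {"offset": [0.14, 0, 0.003], "yaw": 0, "jaw": 0.17}, {"offset": [0.155, 0, 0.003], "yaw": 0, "jaw": 0.17}])

```text
time_s: 3.32
eef_pos: [0.6656, 0.0682, 0.0861]
orientation: [0.755, 0.655, 0.0, 0.0]
wrist_force: [-0.4, -1.2, 0.5]
finger_gap: 0.171
gripper_force: 0.0
```

```bash
python3 - <<'E'
from h import *
rows([(73,100,150,0),(11,-85,150,4),(11,-85,85,4)])
w=ctrl.get_image("wrist")[:,:,::-1]
cv2.imwrite("pics/w2.png",w)
E
```

```text
now [ 73.9394 102.0648] 86.12044330405647 ang 0.1119586322914472 t 3.325 F [-0.3961 -1.1741  0.4599] q6 0.17374077697925586
(73, 100, 150, 0) [0.6644 0.0663 0.15  ] -> [-0.0041 -0.0019 -0.1278] yaw -0.0006219924016191512
(11, -85, 150, 4) [ 0.5773 -0.1083  0.15  ] -> [-0.3744 -0.1251 -0.1278] yaw 0.02160022982060307
(11, -85, 85, 4) [ 0.5773 -0.1083  0.085 ] -> [-0.3744 -0.1251  0.0022] yaw 0.02160022982060307
```

View pics/w2.png

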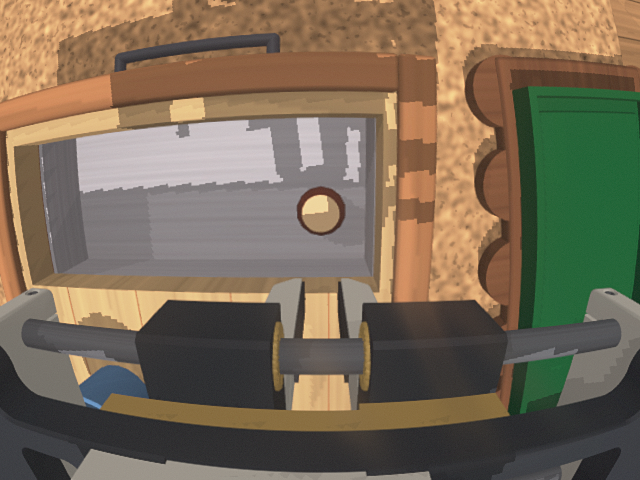

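The wrist view shows chestnut 4 lying in the tray at (321,210). Next is chestnut 2.

Call:
step_arm(deltas=[{"offset": [0.0, 0, -0.08], "yaw": 0, "jaw": 0.17}, {"offset": [-0.09, -0.03, -0.13], "yaw": 0.01, "jaw": 0.17}, {"offset": [-0.19, -0.06, -0.13], "yaw": 0.02, "jaw": 0.17}, {"offset": [-0.29, -0.1, -0.13], "yaw": 0.02, "jaw": 0.17}, {"offset": [-0.374, -0.125, -0.13], "yaw": 0.02, "jaw": 0.17}])

```text
time_s: 4.0
eef_pos: [0.5759, -0.1112, 0.1514]
orientation: [0.776, 0.631, -0.0, 0.0]
wrist_force: [0.3, 0.2, -0.3]
finger_gap: 0.17
gripper_force: 0.0
```

Call:
step_arm(deltas=[{"offset": [0.0, 0, 0.0], "yaw": 0, "jaw": 0.17}, {"offset": [0, 0, 0.04], "yaw": 0, "jaw": 0.17}, {"offset": [0, 0, 0.08], "yaw": 0, "jaw": 0.17}, {"offset": [0, 0, 0.08], "yaw": 0, "jaw": 0.17}, {"offset": [0, 0, 0.08], "yaw": 0, "jaw": 0.17}])

```text
time_s: 4.62
eef_pos: [0.5777, -0.1091, 0.1119]
orientation: [0.776, 0.631, 0.0, 0.0]
wrist_force: [0.0, 1.3, -0.3]
finger_gap: 0.171
gripper_force: 0.0
```

```bash
python3 - <<'E'
from h import *
rows([(11,-85,85,4),(21,100,85,4)])
w=ctrl.get_image("wrist")[:,:,::-1]
cv2.imwrite("pics/w3.png",w)
E
```

```text
now [ 11.4768 -85.7477] 111.86301568764517 ang 3.749827621993532 t 4.625 F [ 0.0266  1.3372 -0.2917] q6 -0.061210841586894715
(11, -85, 85, 4) [ 0.5773 -0.1083  0.085 ] -> [ 0.0014 -0.001   0.0537] yaw 0.0013898465444803776
(21, 100, 85, 4) [0.6129 0.0735 0.085 ] -> [ 0.3719 -0.0053  0.0537] yaw 0.0013898465444803776
```

View pics/w3.png

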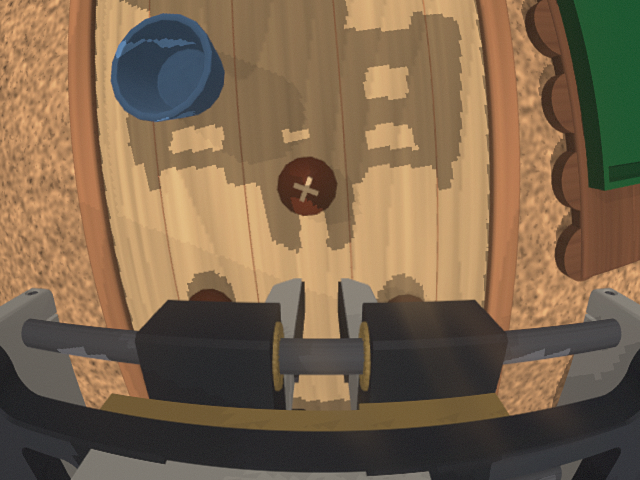

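The wrist view shows chestnut 2 at (307,186), about 5 mm left of the finger line. The pot at (165,65) is clear of the path. I'll shift left and push with a slight rightward drift.

Call:
step_arm(deltas=[{"offset": [0.0, -0.01, 0.03], "yaw": 0, "jaw": 0.17}, {"offset": [0.0, -0.01, 0.052], "yaw": 0, "jaw": 0.17}, {"offset": [0.03, -0.01, 0.052], "yaw": 0, "jaw": 0.17}, {"offset": [0.065, -0.009, 0.052], "yaw": 0, "jaw": 0.17}, {"offset": [0.1, -0.008, 0.052], "yaw": 0, "jaw": 0.17}])

```text
time_s: 5.3
eef_pos: [0.5839, -0.058, 0.0855]
orientation: [0.776, 0.631, 0.0, 0.0]
wrist_force: [0.2, 0.3, -0.1]
finger_gap: 0.169
gripper_force: 0.0
```

Call:
step_arm(deltas=[{"offset": [0.035, 0.001, 0.0], "yaw": 0, "jaw": 0.17}, {"offset": [0.07, 0.001, 0.0], "yaw": 0, "jaw": 0.17}, {"offset": [0.105, 0.002, 0], "yaw": 0, "jaw": 0.17}, {"offset": [0.14, 0.002, 0], "yaw": 0, "jaw": 0.17}, {"offset": [0.175, 0.003, 0], "yaw": 0, "jaw": 0.17}])

```text
time_s: 5.92
eef_pos: [0.6029, 0.0269, 0.0852]
orientation: [0.776, 0.631, 0.0, 0.0]
wrist_force: [-0.5, -0.8, -0.1]
finger_gap: 0.173
gripper_force: 0.1
```

Call:
step_arm(deltas=[{"offset": [0.035, 0, 0.0], "yaw": 0, "jaw": 0.17}, {"offset": [0.07, 0, 0.0], "yaw": 0, "jaw": 0.17}, {"offset": [0.1, 0, 0], "yaw": 0, "jaw": 0.17}, {"offset": [0.1, 0, 0], "yaw": 0, "jaw": 0.17}, {"offset": [0.1, 0, -0.03], "yaw": 0, "jaw": 0.17}])

```text
time_s: 6.55
eef_pos: [0.6121, 0.0744, 0.0998]
orientation: [0.776, 0.631, -0.001, -0.001]
wrist_force: [-0.5, 0.3, 0.6]
finger_gap: 0.173
gripper_force: 0.0
```

```bash
python3 - <<'E'
from h import *
rows([(61,-155,150,0),(61,-155,85,0)])
w=ctrl.get_image("wrist")[:,:,::-1]
cv2.imwrite("pics/w4.png",w)
E
```

```text
now [ 20.1208 100.7696] 99.75896346532355 ang 3.770018187808006 t 6.55 F [-0.4602  0.3056  0.6396] q6 0.2506709789054849
(61, -155, 150, 0) [ 0.6171 -0.1846  0.15  ] -> [-0.5051  0.1152 -0.1005] yaw -0.020944545487822257
(61, -155, 85, 0) [ 0.6171 -0.1846  0.085 ] -> [-0.5051  0.1152  0.0295] yaw -0.020944545487822257
```

View pics/w4.png

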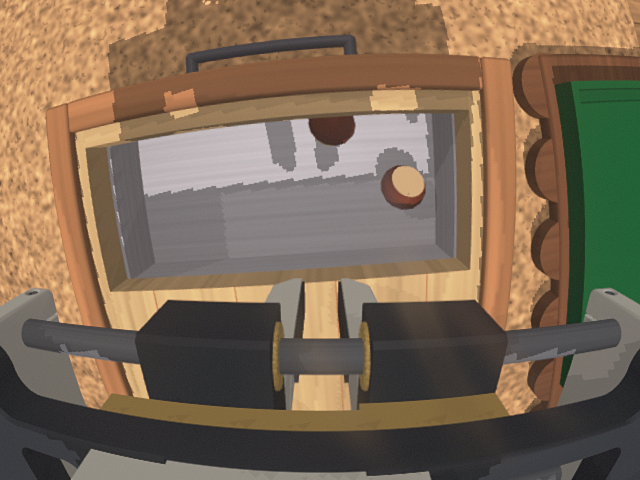

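The wrist view shows both chestnuts in the tray, at (333,125) and (404,186). Next I move behind chestnut 3 and locate chestnuts 1 and 3 numerically on the way.

Call:
step_arm(deltas=[{"offset": [-0.04, 0, -0.08], "yaw": 0, "jaw": 0.17}, {"offset": [-0.15, 0.04, -0.1], "yaw": -0.01, "jaw": 0.17}, {"offset": [-0.26, 0.08, -0.1], "yaw": -0.021, "jaw": 0.17}, {"offset": [-0.38, 0.115, -0.1], "yaw": -0.021, "jaw": 0.17}, {"offset": [-0.49, 0.115, -0.1], "yaw": -0.021, "jaw": 0.17}])

```text
time_s: 7.22
eef_pos: [0.6193, -0.1799, 0.151]
orientation: [0.755, 0.656, 0.0, 0.001]
wrist_force: [0.1, 0.5, 0.2]
finger_gap: 0.172
gripper_force: 0.0
```

Call:
step_arm(deltas=[{"offset": [-0.015, 0, 0.0], "yaw": 0, "jaw": 0.17}, {"offset": [-0.015, 0, 0], "yaw": 0, "jaw": 0.17}, {"offset": [-0.015, 0, 0.04], "yaw": 0, "jaw": 0.17}, {"offset": [-0.015, 0, 0.06], "yaw": 0, "jaw": 0.17}, {"offset": [-0.015, 0, 0.06], "yaw": 0, "jaw": 0.17}])

```text
time_s: 7.85
eef_pos: [0.6177, -0.1833, 0.1186]
orientation: [0.754, 0.657, -0.001, -0.001]
wrist_force: [-0.3, 0.3, -0.2]
finger_gap: 0.173
gripper_force: 0.0
```

```bash
cat >>h.py <<'E'
def wristfind(im,s,z=.092):
    """dark-brown blobs ahead of the fingers -> board mm"""
    m=cv2.inRange(cv2.cvtColor(im,cv2.COLOR_RGB2HSV),(0,120,30),(12,255,125)); m[290:]=0
    m=cv2.morphologyEx(m,cv2.MORPH_CLOSE,np.ones((9,9)));m=cv2.morphologyEx(m,cv2.MORPH_OPEN,np.ones((7,7)))
    n,_,st,ce=cv2.connectedComponentsWithStats(m)
    c=ctrl.calibration("wrist");K=c["K"];T=np.array(c["tool_from_camera"]);R=Ro.from_quat(s["orientation"]).as_matrix()
    for i in range(1,n):
        if not 600<st[i,4]<8000: continue
        v=(ce[i]-[K[0,2],K[1,2]])/K[0,0];r=np.hypot(*v);d=np.r_[v/r*np.sin(r),np.cos(r)]
        o=R@T[:3,3]+s["eef_pos"];d=R@T[:3,:3]@d;X=o+d*(z-o[2])/d[2]
        print("blob",ce[i],st[i],"board",(X[:2]-C0)@RB*1e3)
E
python3 - <<'E'
from h import *
rows([(61,-155,85,0)])
s=ctrl.sense();w=ctrl.get_image("wrist");wristfind(w,s)
cv2.imwrite("pics/w5.png",w[:,:,::-1])
E
```

```text
now [  61.4498 -153.6175] 118.63538372348172 ang -0.07403378744544398 t 7.85 F [-0.3022  0.2706 -0.1798] q6 -0.22265792881055094
(61, -155, 85, 0) [ 0.6171 -0.1846  0.085 ] -> [-0.0028 -0.0009  0.0673] yaw 0.00041129881914135543
blob [428.4714  50.9164] [ 410   14   33   73 1818] board [116.6321 -30.0011]
blob [429.5161 131.5728] [ 411   96   33   73 1709] board [116.9772 -74.1864]
blob [123.6643 190.1776] [ 101  166   46   50 1847] board [ -53.0682 -103.532 ]
blob [314.7655 204.5534] [ 288  177   55   56 2443] board [  56.7935 -113.9223]
```

View pics/w5.png

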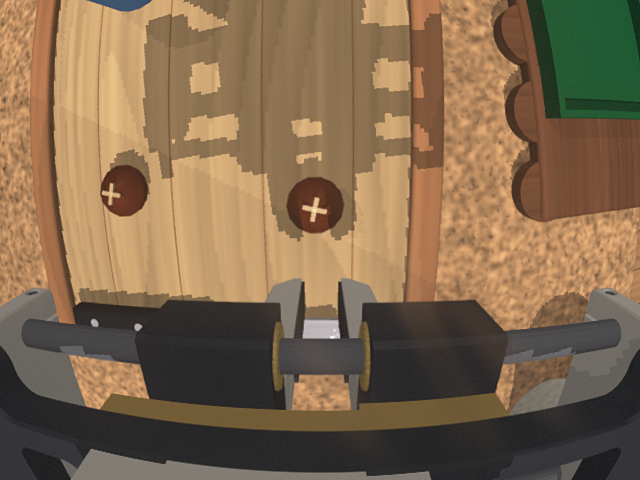

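The wrist view shows chestnut 3 at (315,205), about 3 mm left of the fingers, and chestnut 1 at (124,190). The knife is behind the fingers and clear of them. I'll sweep chestnut 3.

Call:
step_arm(deltas=[{"offset": [0.0, -0.006, 0.035], "yaw": 0, "jaw": 0.17}, {"offset": [0.0, -0.006, 0.066], "yaw": 0, "jaw": 0.17}, {"offset": [0.03, -0.006, 0.066], "yaw": 0, "jaw": 0.17}, {"offset": [0.065, -0.006, 0.066], "yaw": 0, "jaw": 0.17}, {"offset": [0.1, -0.006, 0.066], "yaw": 0, "jaw": 0.17}])

```text
time_s: 8.52
eef_pos: [0.6226, -0.1328, 0.0877]
orientation: [0.754, 0.656, 0.0, 0.0]
wrist_force: [0.6, -0.5, 0.0]
finger_gap: 0.17
gripper_force: 0.0
```

Call:
step_arm(deltas=[{"offset": [0.035, 0, 0.0], "yaw": 0, "jaw": 0.17}, {"offset": [0.07, 0, 0.0], "yaw": 0, "jaw": 0.17}, {"offset": [0.105, 0, 0], "yaw": 0, "jaw": 0.17}, {"offset": [0.14, 0, 0], "yaw": 0, "jaw": 0.17}, {"offset": [0.175, 0, 0], "yaw": 0, "jaw": 0.17}])

```text
time_s: 9.15
eef_pos: [0.6344, -0.0466, 0.0871]
orientation: [0.755, 0.656, -0.0, -0.0]
wrist_force: [-0.4, -0.6, 0.9]
finger_gap: 0.173
gripper_force: 0.0
```

```bash
python3 - <<'E'
from h import *
rows([(58,100,85,0)])
s=ctrl.sense();w=ctrl.get_image("wrist");wristfind(w,s)
E
```

```text
now [ 59.0102 -15.9179] 87.13735724249044 ang -0.011712569456079791 t 9.15 F [-0.4483 -0.5526  0.911 ] q6 -0.007337647086435399
(58, 100, 85, 0) [0.6495 0.0684 0.085 ] -> [ 0.2318 -0.002   0.0043] yaw 6.50698303115544e-05
blob [347.5771  17.1021] [327   0  46  32 901] board [ 69.2572 112.5769]
blob [453.6692 132.4087] [ 430   37   38  183 4081] board [116.8116  62.0891]
blob [322.7686 255.245 ] [ 289  224   72   64 3327] board [58.4855  5.484 ]
```

Chestnut 3 is nested at (58.5, 5.5), directly ahead of the fingers. I'll continue.

Call:
step_arm(deltas=[{"offset": [0.035, 0, 0.0], "yaw": 0, "jaw": 0.17}, {"offset": [0.07, 0, 0.0], "yaw": 0, "jaw": 0.17}, {"offset": [0.105, 0, 0], "yaw": 0, "jaw": 0.17}, {"offset": [0.14, 0, 0], "yaw": 0, "jaw": 0.17}, {"offset": [0.175, 0, 0], "yaw": 0, "jaw": 0.17}])

```text
time_s: 9.82
eef_pos: [0.6466, 0.0402, 0.0871]
orientation: [0.754, 0.656, 0.0, 0.0]
wrist_force: [0.2, -0.3, -0.0]
finger_gap: 0.172
gripper_force: 0.1
```

Call:
step_arm(deltas=[{"offset": [0.035, 0, 0.0], "yaw": 0, "jaw": 0.17}, {"offset": [0.06, 0, 0.0], "yaw": 0, "jaw": 0.17}, {"offset": [0.06, 0, 0], "yaw": 0, "jaw": 0.17}, {"offset": [0.06, 0, -0.05], "yaw": 0, "jaw": 0.17}, {"offset": [0.06, 0, -0.13], "yaw": 0, "jaw": 0.17}])

```text
time_s: 10.45
eef_pos: [0.6498, 0.0681, 0.1517]
orientation: [0.755, 0.656, -0.001, -0.001]
wrist_force: [0.6, -0.7, 0.6]
finger_gap: 0.169
gripper_force: 0.0
```

```bash
python3 - <<'E'
from h import *
d=np.array([123,203])/np.hypot(123,203);a=np.degrees(np.arctan2(123,203))
p=np.array([-52,-103.5])-46*d;print(p,a)
rows([(p[0],p[1],150,a)])
s=ctrl.sense();w=ctrl.get_image("wrist");wristfind(w,s,.03);cv2.imwrite("pics/w6.png",w[:,:,::-1])
E
```

```text
[ -75.8376 -142.8417] 31.21214708367322
now [58.3435 99.7168] 151.72023617870536 ang 0.017039263552987904 t 10.45 F [ 0.6011 -0.7267  0.5888] q6 0.1728440618222255
(np.float64(-75.83758366771258), np.float64(-142.84170312638742), 150, np.float64(31.21214708367322)) [ 0.4833 -0.1535  0.15  ] -> [-0.4852 -0.2682  0.0034] yaw 0.1733061545562235
blob [535.4988  85.7384] [ 464   72  151   42 3280] board [240.3567 232.8   ]
blob [478.2345 145.5895] [ 464  115   31   72 1062] board [184.4348 175.4785]
blob [284.4905 139.681 ] [ 267  123   36   35 1003] board [ 28.8899 175.6476]
blob [490.1772 229.4307] [ 468  176   34  114 1862] board [200.6977 105.7242]
blob [246.3371 219.9108] [233 203  28  33 706] board [ -2.8001 112.8938]
```

Call:
step_arm(deltas=[{"offset": [-0.1, -0.05, 0], "yaw": 0.04, "jaw": 0.17}, {"offset": [-0.2, -0.11, 0], "yaw": 0.09, "jaw": 0.17}, {"offset": [-0.3, -0.16, 0], "yaw": 0.13, "jaw": 0.17}, {"offset": [-0.4, -0.22, 0], "yaw": 0.173, "jaw": 0.17}, {"offset": [-0.485, -0.268, 0], "yaw": 0.173, "jaw": 0.17}])

```text
time_s: 11.12
eef_pos: [0.4827, -0.1547, 0.1523]
orientation: [0.904, 0.428, 0.0, 0.0]
wrist_force: [0.4, 0.0, -0.1]
finger_gap: 0.171
gripper_force: 0.0
```

Call:
step_arm(deltas=[{"offset": [0, 0, 0.0], "yaw": 0, "jaw": 0.17}, {"offset": [0, 0, 0], "yaw": 0, "jaw": 0.17}, {"offset": [0, 0, 0.04], "yaw": 0, "jaw": 0.17}, {"offset": [0, 0, 0.07], "yaw": 0, "jaw": 0.17}, {"offset": [0, 0, 0.07], "yaw": 0, "jaw": 0.17}])

```text
time_s: 11.75
eef_pos: [0.484, -0.1522, 0.1161]
orientation: [0.903, 0.43, -0.001, -0.001]
wrist_force: [-0.1, -0.2, 0.5]
finger_gap: 0.174
gripper_force: 0.0
```

```bash
python3 - <<'E'
from h import *
rows([(-52,-103.5,85,31.2),(71,100,85,31.2)])
s=ctrl.sense();w=ctrl.get_image("wrist");wristfind(w,s);cv2.imwrite("pics/w7.png",w[:,:,::-1])
E
```

```text
now [ -75.2773 -141.4026] 116.09497640787781 ang 31.073582300625063 t 11.75 F [-0.1388 -0.1765  0.4562] q6 0.28515628122433917
(-52, -103.5, 85, 31.2) [ 0.5123 -0.1179  0.085 ] -> [0.089  0.0007 0.0622] yaw 0.0007023205520829813
(71, 100, 85, 31.2) [0.6624 0.0666 0.085 ] -> [0.5645 0.0014 0.0622] yaw 0.0007023205520829813
blob [125.2038 111.0004] [  53    0  149  220 7173] board [-119.9648   -4.1149]
blob [608.2598  27.6443] [ 564    0   76   64 3503] board [166.3766 -97.4711]
blob [318.1893 198.2081] [ 291  171   55   56 2504] board [ -55.1131 -103.5888]
```

Chestnut 1 is at column 318, centred on the fingers. I'll sweep it diagonally past the pot.

Call:
step_arm(deltas=[{"offset": [0.0, 0, 0.03], "yaw": 0, "jaw": 0.17}, {"offset": [0.0, 0, 0.06], "yaw": 0, "jaw": 0.17}, {"offset": [0.03, 0, 0.06], "yaw": 0, "jaw": 0.17}, {"offset": [0.065, 0, 0.06], "yaw": 0, "jaw": 0.17}, {"offset": [0.1, 0, 0.06], "yaw": 0, "jaw": 0.17}])

```text
time_s: 12.42
eef_pos: [0.517, -0.1129, 0.0875]
orientation: [0.903, 0.43, 0.0, 0.0]
wrist_force: [-0.0, -0.0, 0.2]
finger_gap: 0.167
gripper_force: 0.0
```

Call:
step_arm(deltas=[{"offset": [0.035, 0, 0.0], "yaw": 0, "jaw": 0.17}, {"offset": [0.07, 0, 0.0], "yaw": 0, "jaw": 0.17}, {"offset": [0.105, 0, 0], "yaw": 0, "jaw": 0.17}, {"offset": [0.14, 0, 0], "yaw": 0, "jaw": 0.17}, {"offset": [0.175, 0, 0], "yaw": 0, "jaw": 0.17}])

```text
time_s: 13.05
eef_pos: [0.5717, -0.0453, 0.0872]
orientation: [0.903, 0.43, 0.0, -0.0]
wrist_force: [-0.7, -0.4, -0.7]
finger_gap: 0.171
gripper_force: 0.0
```

```bash
python3 - <<'E'
from h import *
rows([(71,100,85,31.2)])
s=ctrl.sense();w=ctrl.get_image("wrist");wristfind(w,s)
E
```

```text
now [ -3.2552 -23.3704] 87.15588079067518 ang 31.128686697944048 t 13.05 F [-0.6733 -0.4101 -0.6798] q6 0.522318553668354
(71, 100, 85, 31.2) [0.6624 0.0666 0.085 ] -> [ 0.288  -0.0004  0.0043] yaw 0.00039618501142195427
blob [579.3497 106.3624] [ 487    0  153  218 7850] board [159.3779  -6.8085]
blob [320.7595 255.0641] [ 289  224   64   63 3214] board [ 6.7728 -5.0176]
```

Call:
step_arm(deltas=[{"offset": [0.035, 0, 0.0], "yaw": 0, "jaw": 0.17}, {"offset": [0.07, 0, 0.0], "yaw": 0, "jaw": 0.17}, {"offset": [0.105, 0, 0], "yaw": 0, "jaw": 0.17}, {"offset": [0.14, 0, 0], "yaw": 0, "jaw": 0.17}, {"offset": [0.175, 0, 0], "yaw": 0, "jaw": 0.17}])

```text
time_s: 13.72
eef_pos: [0.6269, 0.0227, 0.0871]
orientation: [0.903, 0.43, 0.0, -0.0]
wrist_force: [0.5, 0.1, 0.8]
finger_gap: 0.171
gripper_force: 0.1
```

Call:
step_arm(deltas=[{"offset": [0.035, 0, 0.0], "yaw": 0, "jaw": 0.17}, {"offset": [0.07, 0, 0.0], "yaw": 0, "jaw": 0.17}, {"offset": [0.105, 0, 0], "yaw": 0, "jaw": 0.17}, {"offset": [0.115, 0, 0], "yaw": 0, "jaw": 0.17}, {"offset": [0.115, 0, -0.05], "yaw": 0, "jaw": 0.17}])

```text
time_s: 14.35
eef_pos: [0.6614, 0.0665, 0.1105]
orientation: [0.903, 0.43, -0.002, -0.001]
wrist_force: [-0.3, -1.0, -0.5]
finger_gap: 0.171
gripper_force: 0.0
```

Call:
step_arm(deltas=[{"offset": [0.0, 0, -0.12], "yaw": 0, "jaw": 0.17}, {"offset": [-0.1, 0, -0.24], "yaw": 0, "jaw": 0.17}, {"offset": [-0.2, 0, -0.3], "yaw": 0, "jaw": 0.17}, {"offset": [-0.2, 0, -0.3], "yaw": 0, "jaw": 0.17}, {"offset": [-0.2, 0, -0.3], "yaw": 0, "jaw": 0.17}])

```text
time_s: 14.98
eef_pos: [0.5994, -0.0115, 0.2621]
orientation: [0.903, 0.429, 0.0, -0.0]
wrist_force: [0.0, 0.0, -0.7]
finger_gap: 0.17
gripper_force: 0.0
```

```bash
python3 - <<'E'
from h import *
rows([])
w=ctrl.get_image("wrist")[:290,:,::-1];a=ctrl.get_image("side")[170:310,210:375,::-1]
w=cv2.resize(w,(440,200)) if 0 else w
a=cv2.resize(a,(354,300),interpolation=cv2.INTER_CUBIC)
o=np.zeros((600,800,3),np.uint8);o[:290,:640]=w;o[295:595,:354]=a
b=cv2.resize(ctrl.get_image("scene")[200:330,225:425,::-1],(440,286),interpolation=cv2.INTER_CUBIC);o[300:586,358:798]=b
cv2.imwrite("pics/end.png",o)
E
```

```text
now [19.4181 13.9359] 262.0765769357395 ang 31.182030898243063 t 14.975 F [ 0.0266  0.0416 -0.6882] q6 0.5865438605043689
```

View pics/end.png

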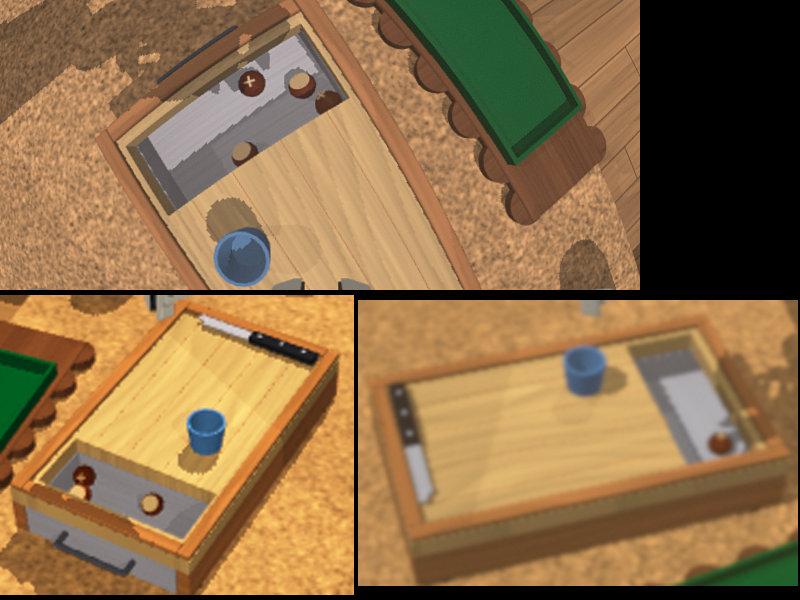

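The final picture shows all four chestnuts in the tray, at wrist-view pixels (252,82), (301,83), (326,103) and (244,152). The board surface is empty except for the pot and knife, which have not moved.

```bash
python3 -c "
from workcell import ctrl
print(ctrl.sign_off())"
```

```text
the job is handed in; nothing more can be done
None
```

I swept all four chestnuts over the edge into the steel tray by pushing only, without touching the salt pot, the knife or anything else, and handed the job in at about 15 s of the 58 s allowed.

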